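# Lock the slotted indexing disc with its bar

### The arm

A 6-joint arm with a two-finger parallel gripper is mounted at the origin on a cart in front of the work surface, level with it; the furniture and walls round the work are solid. World frame = base frame: x ahead of the robot, y to its left, z up, the work surface at z = 0. Lengths are in m, angles in rad, forces in N, time in s.
With the tool pointing down it reaches from about 0.325 to 0.775 m from the base axis. Payload 5.5 kg.
Tool frame: the origin (TCP) lies at the very end of the fingers, on their centre line; the grasp point (between the pads) lies 19 mm behind it; x points along the fingers, y is the direction in which the jaws open and shut, and the axes are right-handed (so a half turn about x gives the same grasp; the last joint's range is limited). The gripper opens to 88 mm and grips with 3 to 60 N. Pads are 20 mm wide; open, the fingers measure 115 mm over their backs; the gripper's body (75 mm by 178 mm) begins 61 mm behind the grasp point.
Start: joints at [1.109, 0.091, 1.231, -0, 1.82, -0.057], TCP at [0.236, 0.552, 0.223] pointing down, gripper open.
Joint ranges: [-2.87, 2.87], [-0.86, 2.18], [0.17, 2.46], [-1.51, 4.65], [0.06, 2.69], [-2.65, 2.65]. Speed limits (rad/s): [2.57, 2.57, 3.01, 3.14, 3.14, 3.14].

### API

Orientations are given as [roll, pitch, yaw] about the fixed x, y, z axes, in that order (R = Rz(yaw) Ry(pitch) Rx(roll)).
In Python, from rig import * gives the robot as it stands.
- The arm moves only by the tool play_rows, never from a script. Its argument "increments" is a list that holds one entry, the list of rows, each a list of 7 numbers: the shift along the tool's x, y, z in m, then the turn, a rotation vector about the tool's x, y, z in degrees, then the gripper command: -1 is fully open, 1 is shut, values between are in proportion. In form: [[[tx, ty, tz, rx, ry, rz, claw], ...]]. A call has 1 to 12 rows; each row is the pose to reach, as a shift and turn from the pose commanded when the call began, along the tool's axes at that moment; what a row does not reach only later rows make up. A row lasts 1/8 s, in which the tool goes at most 62.5 mm and 10.7 degrees, less where a joint would pass 70% of its speed; a pose out of reach is approached as far as the arm can. A call with a gripper value outside its range is refused whole. The fingers move at their own pace and stop on an object; the grip force is fixed at half the most. Time passes only in rows, so rows that repeat a pose let the fingers close. It gives the time, the measured TCP pose, the force and the opening at its end, in the units of the state.
- get_obs(): the state, without advancing time (a new reading comes with each control period).
- camera(name): name is "scene" or "top"; returns (picture, depth): 384x512x3 uint8, blue, green, red; 384x512 float32, m along the optical axis (not along the pixel's ray), 0 where there is no reading.
- get_calibration(name): a dict with "K" (3x3 intrinsics, pixels), "T" (4x4, takes a point from camera to world coordinates). Camera axes: x right, y down, z forward; pixel columns grow to the right and rows downward; lengths in m; the calibration is good to about 2 mm. A picture is of the moment at which its call begins. get_calibration takes no time and is no camera call.
- finish_job(): hands the job in, once; it reports no verdict.
The state is a dict: "time": time; "q": joint angles; "qvel": joint speeds; "joint_efforts": joint torques, N m; "ee_pos": TCP position; "orientation": TCP orientation; "force": force on the tool from outside, world axes, zero at the start; "wrist_torque": the same for the moment, N m; "gripper_width": opening from 0.0 (shut) to 1.0 (fully open).
Only numpy, scipy, OpenCV 4.12 (cv2) and the standard library are available. Lean on these libraries where they do the work, as an engineer would, in place of code of your own. Each camera call takes 0.05 s, during which the arm holds its last target.

### The job

Lock the indexing fixture: push on the disc's upright pins to turn it until its slot lines up with the square bar, then push the bar by its upright end plate through the disc until it is fully home, with the plate against the guide block. It is all done by pushing with the fingers: lift nothing, leave the weight, the vial and the jaw insert beside the fixture undisturbed, and finish clear of everything.

Things in the scene. Friction and masses are not known exactly. Their poses are not given: they have to be found in the camera images.
- fixture: Indexing fixture, screwed down: aluminium base plate, x -92 to +144, y -37 to +37, 8 mm thick. Origin on the worktop (z 0). Its x axis is the bar's push direction, z is up. All its parts are centred on y 0. The bar slides on a bed 30 mm wide, x -86 to +46, top at z 16. A grey roofed keeper block, x +116 to +138, 50 mm wide, top z 36, takes the bar's nose at the end.
- guide_face (a point): Centre of the rear face of the grey roofed guide block that the bar runs through (1 mm play a side), at fixture x +20, y 0, z 22 mm. The block reaches from there to x +46, is 50 mm wide, and its top is at z 36 mm. The bar is home when its end plate meets this face.
- disc (a joint): Angle of the slotted disc about its vertical axis, rad, anticlockwise from above. At 0 and at 3.14 the slot lies along the fixture's x axis, in line with the bar (equally good, the disc is symmetric). Starts 0.5 to 1.57 from the nearer one; can be turned between -0.6 and 3.74 and stays where left (0.08 N m friction, 4 N at a pin). The bar passes within about 0.1 rad and then centres the slot.
- disc_axis (a point): Disc's axis at its top face, at fixture x +81, y 0, z 30 mm. The disc is dark steel, 60 mm across, cut right across by an open slot 18 mm wide (flared to 25 mm at the rim), slot floor at z 14 mm.
- pin_a (a point): Centre of the top of one of the disc's two upright finger pins. Each is a steel cylinder 12 mm thick rising 42 mm from the disc's top face (z 30 to 72 mm), 21 mm from the axis. At joint value 0 this pin lies on the fixture's +y side of the axis, at right angles to the slot.
- pin_b (a point): Centre of the top of the other finger pin, opposite pin_a across the axis (42 mm between the two).
- bar_plate (a point): Centre of the front face (towards the disc) of the locking bar's upright end plate, z 40 mm. Plate: 44 mm wide, z 16 to 60 mm, 6 mm thick: the rear face, to be pushed, is 6 mm behind. Starts at fixture x -75 to -63; home at x +20. The point's x axis points along the bar to its nose. The bar is steel, 12 x 12 mm, 0.13 kg, loose in its guide, and slides with 1 to 3 N.
- bar_nose (a point): Tip of the bar's tapered nose (taper 16 mm long, 12 to 5 mm wide), 110 mm ahead of the plate's front face, z 22 mm. It starts 4 to 16 mm short of the disc's rim and ends in the keeper at fixture x +130 mm.
- weight_mid (a point): Bystander: grey metal calibration weight with a knob, 23 mm across, 39 mm tall; centre, half-way up. Stands beside the fixture.
- vial_mid (a point): Bystander: green vial with a white cap, 26 mm across, 58 mm tall; centre, half-way up. Stands beside the fixture.
- insert_mid (a point): Bystander: serrated steel jaw insert, 22 x 60 x 11 mm, lying flat beside the fixture; its centre.
There are look-alikes about, which are no part of the job. Leave any yellow look-alike of the part that bears bar_plate alone.

How it is judged:
On the way, in this order (a step that is already met when the one before it is completed fails the run):
1. the disc's slot is lined up with the bar ((value of joint disc between -0.15 and 0.15 rad or value of joint disc between 2.9916 and 3.2916 rad)), for 0.2 s.
2. the bar is pushed through the disc, fully home (x of bar_plate in the frame of fixture above 0.016 m and y of bar_plate in the frame of fixture between -0.008 and 0.008 m and x of bar_nose in the frame of fixture above 0.12 m and y of bar_nose in the frame of fixture between -0.005 and 0.005 m), for 0.2 s.
At the end, for the whole second after the job is handed in: The bar is home and at rest: its end plate within 4 mm of the guide block, its nose through the disc and in the keeper; the disc's slot within 0.15 rad of the bar; nothing lifted and the bystanders within 15 mm of where they stood (all of step 2 and (value of joint disc between -0.15 and 0.15 rad or value of joint disc between 2.9916 and 3.2916 rad) and velocity of joint disc between -0.1 and 0.1 rad/s and linear speed of bar below 0.01 m/s); the robot touches nothing.
It fails at once if the bar is lifted (either end raised more than 10 mm) (height (world z) of bar_plate above 0.05 m or height (world z) of bar_nose above 0.032 m).
It fails at once if the small calibration weight is moved more than 15 mm, tipped or lifted (distance of weight_mid from where it was at the start of the episode above 0.015 m).
It fails at once if the capped vial is moved more than 15 mm, tipped or lifted (distance of vial_mid from where it was at the start of the episode above 0.015 m).
It fails at once if the serrated jaw insert is moved more than 15 mm, tipped or lifted (distance of insert_mid from where it was at the start of the episode above 0.015 m).
It also fails if it takes over 54 s, if anything falls off the work surface, if the arm or the gripper's body presses on something with over 40 N, if the wrist force passes 120 N, or if a joint passes its speed limit or range.

## Working session

There is one attempt and no reset: what is moved stays moved. The work goes in short steps, Python scripts to look and compute and a tool call to move; the robot and the scene stay as the last step left them, time stands still between calls to the robot, and variables do not carry over. Pictures are saved under pics/ and viewed, and the job is handed in when it is done.

Besides the shell and the picture viewer there is one more tool, called after ">>>" as name([rows], argument=value, ...), one row to a line, values as JSON. play_rows: Moves the arm, as the interface text tells. Its arguments: {"type":"object","properties":{"increments":{"type":"array"}},"required":["increments"]}

```bash
mkdir -p pics; python3 - <<'E'
from rig import *
import cv2,numpy as np
for n in ("top","scene"):
    p,d=camera(n); cv2.imwrite(f"pics/{n}0.png",p); np.save(f"pics/{n}0.npy",d)
    c=get_calibration(n); print(n,np.round(c["K"],1).tolist(),np.round(c["T"],3).tolist())
    print(d.min(),d.max())
print(get_obs())
E
```

```text
top [[498.5, 0.0, 269.0], [0.0, 498.5, 185.5], [0.0, 0.0, 1.0]] [[0.013, -0.998, 0.064, 0.333], [-1.0, -0.015, -0.028, 0.41], [0.028, -0.064, -0.998, 0.935], [0.0, 0.0, 0.0, 1.0]]
0.0 1.851552
scene [[419.4, 0.0, 252.5], [0.0, 419.4, 190.4], [0.0, 0.0, 1.0]] [[-0.76, -0.361, 0.54, -0.076], [-0.65, 0.422, -0.632, 0.928], [-0.0, -0.832, -0.555, 0.542], [0.0, 0.0, 0.0, 1.0]]
0.0 3.2937458
{'time': 0.1, 'q': array([ 1.10933175e+00,  9.18139909e-02,  1.23172014e+00, -1.54192131e-05,
        1.81980964e+00, -5.66843704e-02]), 'qvel': array([ 0.00062133, -0.00202225, -0.00182003,  0.00031472, -0.00119525,
        0.00022073]), 'joint_efforts': array([ 1.73314620e-03, -4.47860062e+01, -4.07566917e+01,  6.99438807e-02,
        2.84476677e-02, -8.73901877e-05]), 'ee_pos': array([0.23617391, 0.55128517, 0.22162734]), 'orientation': array([-1.61894332,  1.56904515, -2.02372731]), 'force': array([0.30380922, 0.47780439, 0.02515775]), 'wrist_torque': array([-0.02849878,  0.00313242, -0.00072869]), 'gripper_width': 1.0046082381863501}
```

View pics/top0.png

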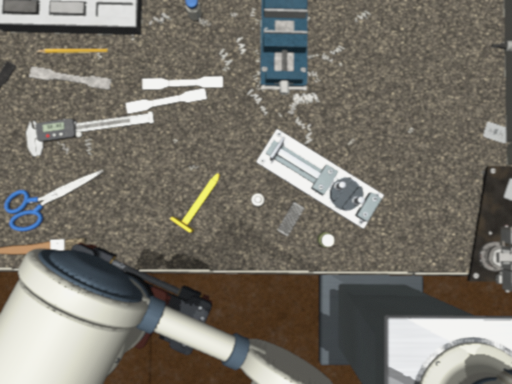

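View pics/scene0.png

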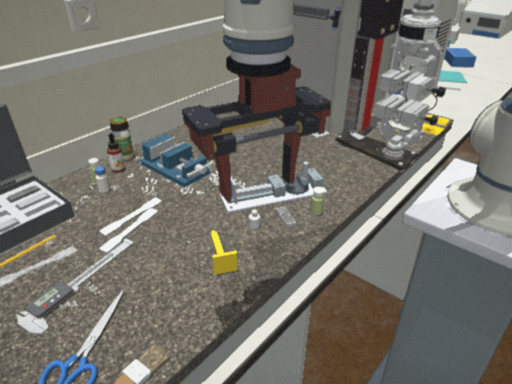

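The top view shows the white fixture plate at about (320,178), with the bar's plate end upper left at about (275,150) and the disc at (346,193). Weight is at (257,199), insert at (290,219), vial at (328,240), and the yellow decoy at (200,205). I'll zoom in and fit the geometry.

```bash
python3 - <<'E'
import cv2
p=cv2.imread("pics/top0.png")
cv2.imwrite("pics/top0z.png",cv2.resize(p[120:260,245:395],None,fx=5,fy=4.2857*5/4.2857*0.85,interpolation=cv2.INTER_CUBIC))
p=cv2.imread("pics/scene0.png")
cv2.imwrite("pics/scene0z.png",cv2.resize(p[150:250,205:345],None,fx=5.5,fy=5.5,interpolation=cv2.INTER_CUBIC))
E
```

```text
(no output)
```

View pics/top0z.png

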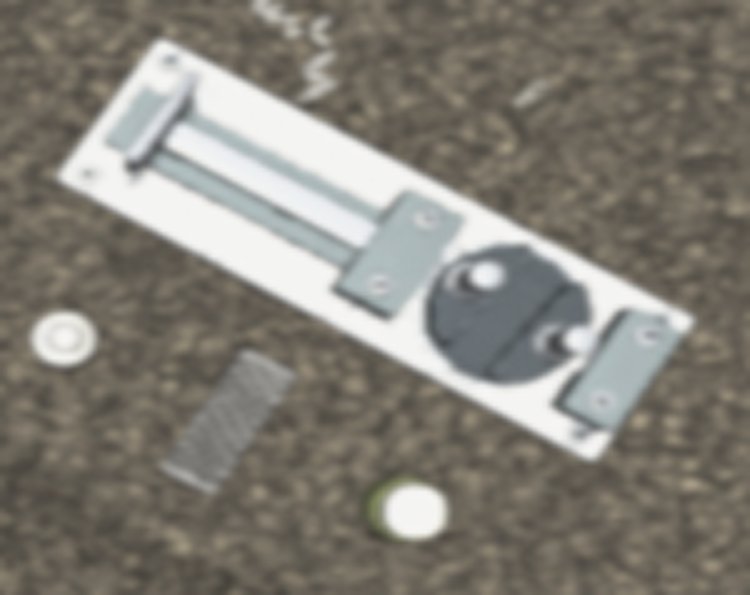

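View pics/scene0z.png

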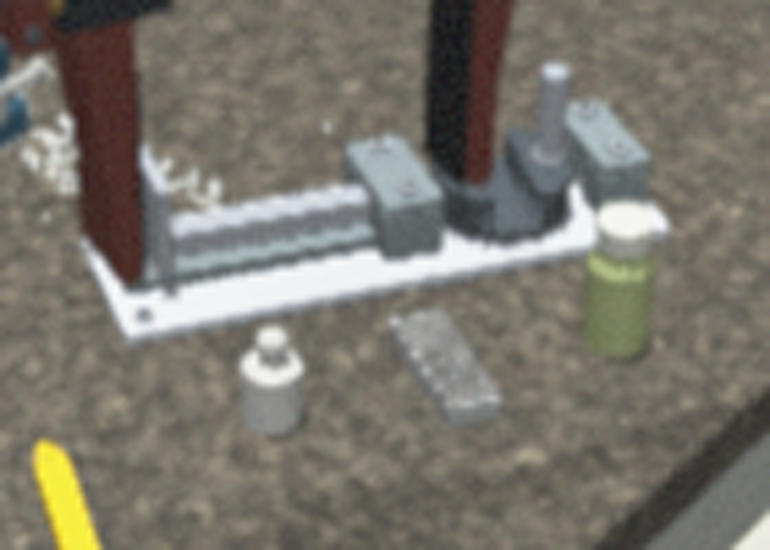

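```bash
cat > h.py <<'E'
import numpy as np,cv2
from rig import *
C=get_calibration("top")
def ray(px,z,c=C):
    px=np.atleast_2d(np.asarray(px,float)); v=np.c_[px,np.ones(len(px))]@np.linalg.inv(c["K"]).T@c["T"][:3,:3].T
    o=c["T"][:3,3]; return o+v*((z-o[2])/v[:,2])[:,None]
def proj(P,c=C):
    P=np.atleast_2d(P); q=(P-c["T"][:3,3])@c["T"][:3,:3]@c["K"].T; return q[:,:2]/q[:,2:]
E
python3 - <<'E'
from h import *
from scipy.optimize import least_squares
zm=lambda a:np.array(a)/[5,4.25]+[245,120]-[.4,.4]
c=zm([(160,38),(695,320),(597,460),(60,178)])
W=ray(c,.008)
M=np.array([(-92,37),(144,37),(144,-37),(-92,-37)])/1e3
f=lambda p:(M@np.array([[np.cos(p[2]),np.sin(p[2])],[-np.sin(p[2]),np.cos(p[2])]])+p[:2]-W[:,:2]).ravel()
r=least_squares(f,[.35,.3,-2.]);x,y,t=r.x;print(r.x,np.degrees(t),np.abs(r.fun).max())
print(np.linalg.norm(W-np.roll(W,1,0),axis=1))
R=np.array([[np.cos(t),-np.sin(t)],[np.sin(t),np.cos(t)]])
np.save("fix.npy",r.x)
F=lambda px,z:(ray(px,z)[:,:2]-r.x[:2])@R*1e3
print("pins",F(zm([(488,275),(583,342)]),.072))
print("platetop",F(zm([(193,78),(133,165)]),.060))
print("guide",F(zm([(405,190),(465,215),(392,320),(333,290)]),.036))
w=lambda px,z:F(zm(px),z)
print("weight",w([(64,338)],.039),"vial",w([(415,510)],.058),"ins",w([(228,420)],.011))
print("bar dir world",R)
# overlay check
p=cv2.imread("pics/top0.png");
def W3(a): a=np.array(a,float)/1e3; return np.c_[a[:,:2]@R.T+r.x[:2],a[:,2]]
P=proj(W3([(-92,37,8),(144,37,8),(144,-37,8),(-92,-37,8),(20,25,36),(46,25,36),(20,-25,36),(46,-25,36),(81,0,30),(116,25,36),(138,-25,36)]))
b=cv2.resize(p[120:260,245:395],None,fx=5,fy=4.25,interpolation=cv2.INTER_CUBIC)
for q in P: cv2.circle(b,tuple(int(v) for v in (q+.4-[245,120])*[5,4.25]),3,(0,0,255),-1)
cv2.imwrite("pics/ov0.png",b)
E
```

```text
[ 0.42193357  0.31082425 -2.11128927] -120.96796477095582 0.0008427334332144487
[0.07273338 0.23612192 0.07215513 0.23548522]
pins [[ 59.88238411   2.32073658]
 [102.37439762  -3.69459215]]
platetop [[-70.60869881  19.17035268]
 [-69.5022265  -23.1141701 ]]
guide [[ 19.36801727  22.9087722 ]
 [ 43.55307672  25.29511393]
 [ 44.2791955  -27.16724972]
 [ 19.38777485 -27.53378693]]
weight [[-52.6318294  -96.35529905]] vial [[ 90.00654967 -92.51643312]] ins [[ 17.44461013 -93.79990254]]
bar dir world [[-0.51455873  0.85745513]
 [-0.85745513 -0.51455873]]
```

View pics/ov0.png

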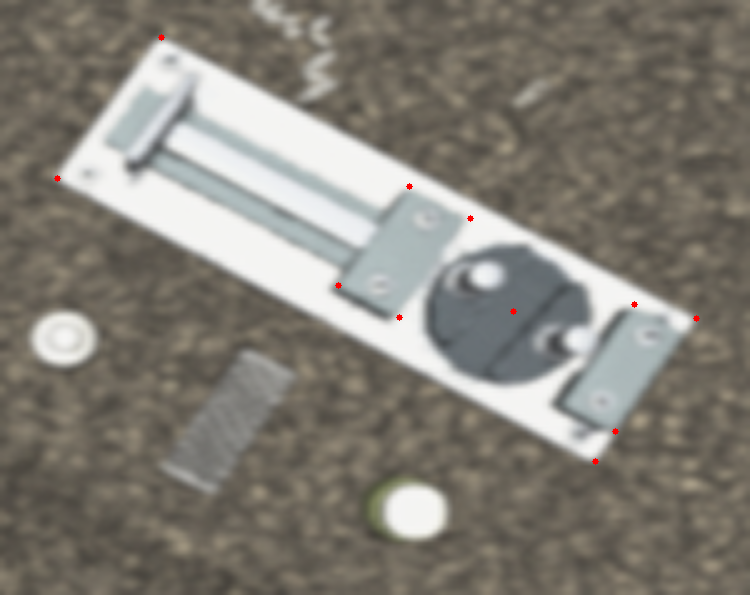

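```bash
cat >> h.py <<'E'
from scipy.spatial.transform import Rotation as Ro
X,Y,TH=np.load("fix.npy") if __import__("os").path.exists("fix.npy") else (0,0,0)
RF=np.array([[np.cos(TH),-np.sin(TH)],[np.sin(TH),np.cos(TH)]])
def F(px,z): return (ray(px,z)[:,:2]-[X,Y])@RF*1e3
def w3(a): a=np.array(a,float)/1e3; return np.r_[RF@a[:2]+[X,Y],a[2]]
def cur():
    o=get_obs(); return o["ee_pos"],Ro.from_euler("xyz",o["orientation"]),o
def infix():
    p,R,o=cur(); M=R.as_matrix(); a=(p[:2]-[X,Y])@RF*1e3; j=RF.T@M[:2,1]
    return np.round([*a,p[2]*1e3],1),"jaw deg",round(np.degrees(np.arctan2(j[1],j[0])),1),"toolx",np.round(M[:,0],3)
def rows(tgts):
    """tgts: (fx,fy,fz mm, jaw angle deg in fixture frame) -> tool-frame rows"""
    p,R,o=cur(); out=[]
    for x,y,z,ja in tgts:
        d=RF@[np.cos(np.radians(ja)),np.sin(np.radians(ja))]; yv=np.r_[d,0]; xv=np.array([0,0,-1.])
        T=Ro.from_matrix(np.c_[xv,yv,np.cross(xv,yv)])
        s=R.inv().apply(w3((x,y,z))-p); r=np.degrees((R.inv()*T).as_rotvec())
        out.append([*np.round(s,4),*np.round(r,1)])
    return out
E
python3 - <<'E'
from h import *
print(infix())
for t in [(60,2,140,90),(60,2,140,-90),(60,2,45,-98),(60,2,45,82)]: print(t,rows([t]))
E
```

```text
(array([-110.6, -283. ,  221.6]), 'jaw deg', np.float64(-172.2), 'toolx', array([-0.001, -0.002, -1.   ]))
(60, 2, 140, 90) [[np.float64(0.082), np.float64(-0.2074), np.float64(0.2593), np.float64(97.8), np.float64(0.1), np.float64(0.1)]]
(60, 2, 140, -90) [[np.float64(0.082), np.float64(-0.2074), np.float64(0.2593), np.float64(-82.2), np.float64(-0.1), np.float64(0.1)]]
(60, 2, 45, -98) [[np.float64(0.177), np.float64(-0.2073), np.float64(0.2593), np.float64(-74.2), np.float64(-0.1), np.float64(0.1)]]
(60, 2, 45, 82) [[np.float64(0.177), np.float64(-0.2073), np.float64(0.2593), np.float64(105.8), np.float64(0.1), np.float64(0.1)]]
```

>>> play_rows([
  [[0.01,-0.026,0.032,-9.3,0,0,0.5],[0.02,-0.052,0.065,-18.6,0,0,0.5],[0.03,-0.078,0.097,-27.8,0,0,0.5],[0.04,-0.104,0.13,-37.1,0,0,0.5],[0.05,-0.13,0.162,-46.4,0,0,0.5],[0.06,-0.155,0.194,-55.7,0,0,0.5],[0.07,-0.181,0.227,-64.9,0,0,0.5],[0.082,-0.2074,0.2593,-74.2,0,0,0.5],[0.082,-0.2074,0.2593,-74.2,0,0,0.5],[0.082,-0.2074,0.2593,-74.2,0,0,0.5]],
])

```text
time: 1.35
ee_pos: [0.3928, 0.2591, 0.1407]
orientation: [1.474, 1.57, 2.362]
force: [-0.5, 0.3, 1.0]
gripper_width: 0.248
```

```bash
python3 - <<'E'
from h import *
print(infix(),get_obs()["force"],get_obs()["gripper_width"],get_obs()["q"])
for t in [(60,2,45,-98)]: print(t,rows([t]))
p,d=camera("scene");cv2.imwrite("pics/s1.png",cv2.resize(p[60:260,180:380],None,fx=3,fy=3))
E
```

```text
(array([ 59.4,   1.6, 140.7]), 'jaw deg', np.float64(-98.2), 'toolx', array([-0.,  0., -1.])) [-0.46645384  0.29404099  1.00100942] 0.24829852824321785 [ 5.10385920e-01 -2.62991706e-01  1.70963689e+00  5.66326047e-04
  1.69510947e+00 -1.94823538e+00]
(60, 2, 45, -98) [[np.float64(0.0957), np.float64(-0.0005), np.float64(-0.0006), np.float64(-0.2), np.float64(0.0), np.float64(-0.0)]]
```

View pics/s1.png

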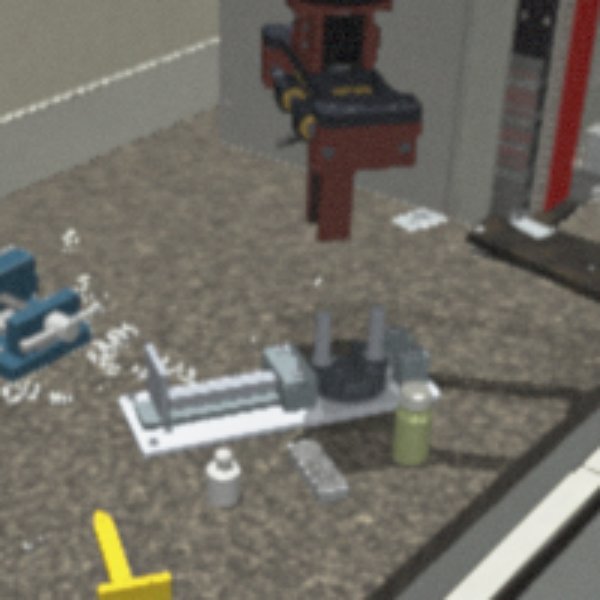

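The scene view now shows the fingers directly above the near pin (zoom ~(325,330)), with both pins and all bystanders standing. Next is the descent so the fingers straddle the pin.

>>> play_rows([
  [[0.025,0,0,0,0,0,0.5],[0.05,0,0,0,0,0,0.5],[0.065,0,0,0,0,0,0.5],[0.08,0,0,0,0,0,0.5],[0.0955,0,-0.0005,0,0,0,0.5],[0.0955,0,-0.0005,0,0,0,0.5]],
])

```text
time: 2.15
ee_pos: [0.3919, 0.258, 0.0437]
orientation: [2.742, 1.568, -2.651]
force: [0.5, -0.0, 0.4]
gripper_width: 0.253
```

```bash
python3 - <<'E'
from h import *
print(infix(),get_obs()["force"])
t=[]
for k in range(1,12):
    a=172-82/10*min(k,10); t.append((81+21*np.cos(np.radians(a)),21*np.sin(np.radians(a)),45,a+90))
for r in rows(t): print([float(v) for v in r])
E
```

```text
(array([60.7,  1.4, 43.7]), 'jaw deg', np.float64(-98.0), 'toolx', array([-0.002, -0.001, -1.   ])) [ 0.52081199 -0.01807513  0.42159944]
[-0.0013, -0.0044, 0.0005, 8.2, -0.1, -0.0]
[-0.0013, -0.0074, -0.0001, 16.4, -0.1, -0.0]
[-0.0013, -0.0102, -0.0012, 24.6, -0.1, -0.0]
[-0.0013, -0.0128, -0.0026, 32.8, -0.1, -0.0]
[-0.0013, -0.0152, -0.0044, 41.0, -0.1, -0.0]
[-0.0013, -0.0173, -0.0065, 49.2, -0.1, 0.0]
[-0.0013, -0.0191, -0.009, 57.4, -0.1, 0.0]
[-0.0012, -0.0206, -0.0116, 65.6, -0.1, 0.0]
[-0.0012, -0.0216, -0.0144, 73.8, -0.1, 0.0]
[-0.0012, -0.0222, -0.0173, 82.0, -0.1, 0.0]
[-0.0012, -0.0222, -0.0173, 82.0, -0.1, 0.0]
```

>>> play_rows([
  [[0,-0.0044,0.0005,8.2,0,0,0.5],[0,-0.0074,-0.0001,16.4,0,0,0.5],[0,-0.0102,-0.0012,24.6,0,0,0.5],[0,-0.0128,-0.0026,32.8,0,0,0.5],[0,-0.0152,-0.0044,41,0,0,0.5],[0,-0.0173,-0.0065,49.2,0,0,0.5],[0,-0.0191,-0.009,57.4,0,0,0.5],[0,-0.0206,-0.0116,65.6,0,0,0.5],[0,-0.0216,-0.0144,73.8,0,0,0.5],[0,-0.0222,-0.0173,82,0,0,0.5],[0,-0.0222,-0.0173,82,0,0,0.6],[0,-0.0222,-0.0173,82,0,0,0.68]],
])

```text
time: 3.65
ee_pos: [0.4007, 0.2317, 0.0461]
orientation: [0.986, 1.566, 0.447]
force: [4.5, 2.5, -3.1]
gripper_width: 0.164
```

```bash
python3 - <<'E'
from h import *
print(infix(),get_obs()["force"])
for r in rows([(81,21,45,-180),(81,21,120,-180)]): print([float(v) for v in r])
E
```

```text
(array([78.8, 22.5, 46.1]), 'jaw deg', np.float64(-179.9), 'toolx', array([ 0.004,  0.002, -1.   ])) [ 4.48642344  2.53369357 -3.10226265]
[0.0011, -0.0022, -0.0015, 0.1, 0.1, -0.2]
[-0.0739, -0.0019, -0.0013, 0.1, 0.1, -0.2]
```

>>> play_rows([
  [[0,-0.001,-0.0015,0,0,0,0.7],[0,-0.0022,-0.0015,0,0,0,0.7],[0,-0.0022,-0.0015,0,0,0,0.7]],
])

```text
time: 4.03
ee_pos: [0.3986, 0.2304, 0.0465]
orientation: [0.879, 1.565, 0.34]
force: [5.1, 2.9, -1.9]
gripper_width: 0.151
```

```bash
python3 - <<'E'
from h import *
print(infix(),get_obs()["force"],get_obs()["gripper_width"])
E
```

```text
(array([81. , 21.4, 46.5]), 'jaw deg', np.float64(-179.9), 'toolx', array([ 0.005,  0.002, -1.   ])) [ 5.05764052  2.8789448  -1.87900547] 0.15140927835069437
```

>>> play_rows([
  [[0,0,0,0,0,0,0.5],[-0.01,0,0,0,0,0,0.5],[-0.04,0,0,0,0,0,0.5],[-0.075,0,0,0,0,0,0.5],[-0.095,0,0,0,0,0,0.5],[-0.095,0,0,0,0,0,0.5]],
])

```text
time: 4.78
ee_pos: [0.3974, 0.2302, 0.142]
orientation: [0.986, 1.568, 0.445]
force: [-0.2, 0.4, 0.4]
gripper_width: 0.248
```

```bash
python3 - <<'E'
from h import *
print(infix(),get_obs()["force"],get_obs()["q"])
for r in rows([(-102,-1,140,90)]): print([float(v) for v in r])
E
```

```text
(array([ 81.8,  20.4, 142. ]), 'jaw deg', np.float64(180.0), 'toolx', array([ 0.003,  0.001, -1.   ])) [-0.22968368  0.36081771  0.38076749] [ 4.51007624e-01 -2.98500177e-01  1.73636476e+00 -1.97659951e-05
  1.70043775e+00 -5.79179443e-01]
[0.0024, 0.1837, -0.0214, 90.0, -0.0, -0.2]
```

>>> play_rows([
  [[0,0.02,-0.002,10,0,0,1],[0,0.04,-0.005,20,0,0,1],[0,0.06,-0.007,30,0,0,1],[0,0.082,-0.01,40,0,0,1],[0,0.103,-0.012,50,0,0,1],[0,0.123,-0.014,60,0,0,1],[0,0.143,-0.017,70,0,0,1],[0,0.163,-0.019,80,0,0,1],[0.002,0.1837,-0.0214,90,0,0,1],[0.002,0.1837,-0.0214,90,0,0,1],[0.002,0.1837,-0.0214,90,0,0,1]],
])

```text
time: 6.15
ee_pos: [0.4723, 0.3976, 0.1369]
orientation: [-0.303, 1.568, -2.411]
force: [0.2, -1.3, -0.3]
gripper_width: 0.0
```

```bash
python3 - <<'E'
from h import *
print(infix(),get_obs()["q"],get_obs()["gripper_width"])
p,d=camera("top");cv2.imwrite("pics/t2.png",p);cv2.imwrite("pics/t2z.png",cv2.resize(p[120:260,245:395],None,fx=5,fy=4.25,interpolation=cv2.INTER_CUBIC))
p,d=camera("scene");cv2.imwrite("pics/s2.png",cv2.resize(p[60:260,180:380],None,fx=3,fy=3))
E
```

```text
(array([-100.4,   -1.5,  136.9]), 'jaw deg', np.float64(90.2), 'toolx', array([-0.002, -0.002, -1.   ])) [ 6.44781668e-01  1.39640140e-01  1.32995027e+00 -2.03312340e-04
  1.67435898e+00  1.18248140e+00] 0.00045172920732567843
```

View pics/t2z.png

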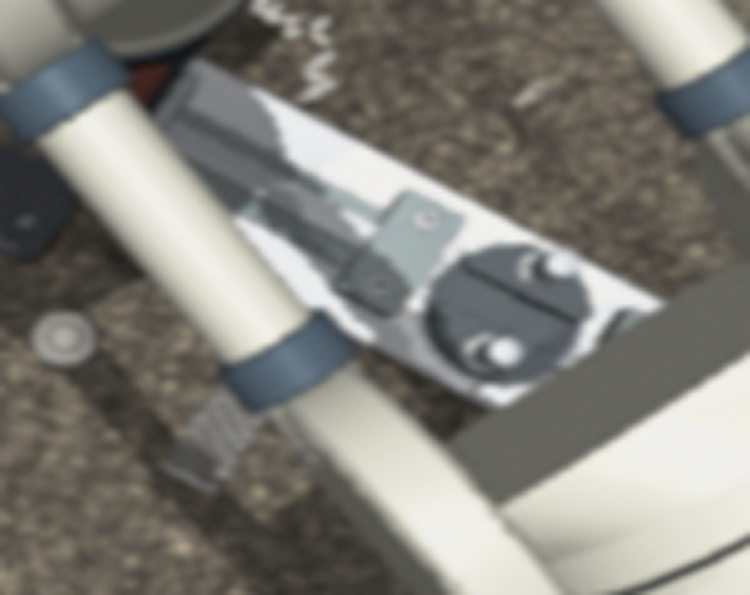

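View pics/s2.png

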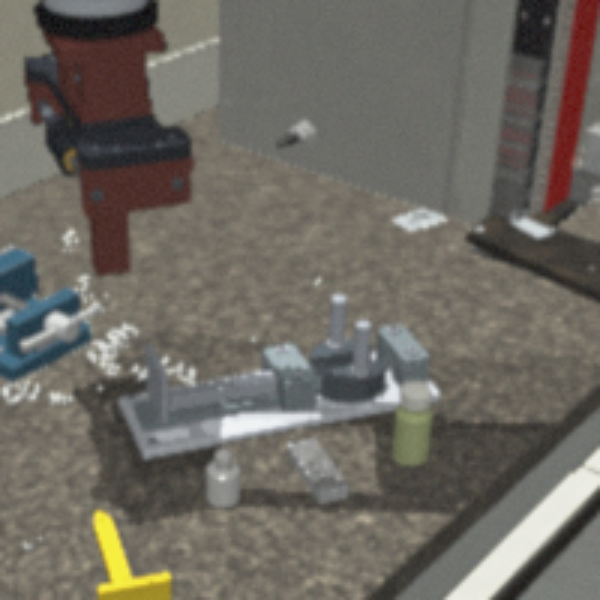

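Top view: the disc is well in view, pin tops at zoom (506,352) and (565,265), slot line along the bar. I'll measure the angle.

```bash
python3 - <<'E'
from h import *
zm=lambda a:np.array(a)/[5,4.25]+[245,120]-[.4,.4]
a,b=F(zm([(565,265),(506,352)]),.072); d=a-b;print(a,b,np.linalg.norm(d),"disc",np.arctan2(d[1],d[0])-np.pi/2)
s=F(zm([(458,260),(575,323)]),.030);s=s[1]-s[0];print("slot",np.arctan2(s[1],s[0]))
for r in rows([(-102,0,140,90),(-102,0,28,90),(-102,0,28,90)]): print([float(v) for v in r])
E
```

```text
[80.69557309 20.08179371] [ 81.57988678 -21.38953889] 41.48075985236133 disc 0.021320262542342094
slot -0.011408455022904735
[-0.0022, 0.0013, -0.0015, 0.1, 0.0, 0.0]
[0.1098, 0.0013, -0.0015, 0.1, 0.0, 0.0]
[0.1098, 0.0013, -0.0015, 0.1, 0.0, 0.0]
```

Disc angle is about 0.02 rad, within tolerance. Descending behind the plate.

>>> play_rows([
  [[0.03,0.0013,-0.0015,0,0,0,1],[0.06,0.0013,-0.0015,0,0,0,1],[0.085,0.0013,-0.0015,0,0,0,1],[0.1,0.0013,-0.0015,0,0,0,1],[0.109,0.0013,-0.0015,0,0,0,1],[0.109,0.0013,-0.0015,0,0,0,1]],
])

```text
time: 7.0
ee_pos: [0.4747, 0.3988, 0.0291]
orientation: [-0.428, 1.571, -2.539]
force: [-0.9, 0.7, -0.2]
gripper_width: 0.006
```

```bash
python3 - <<'E'
from h import *
print(infix(),get_obs()["force"])
for r in rows([(-100,0,27,90),(-50,0,27,90),(0,0,27,90)]): print([float(v) for v in r])
p,d=camera("scene");cv2.imwrite("pics/s3.png",cv2.resize(p[140:240,200:340],None,fx=5,fy=5))
E
```

```text
(array([-102.6,   -0. ,   29.1]), 'jaw deg', np.float64(90.0), 'toolx', array([-0., -0., -1.])) [-0.89431828  0.66299832 -0.23552043]
[0.0021, 0.0, 0.0026, -0.0, 0.0, 0.0]
[0.0021, 0.0001, 0.0526, -0.0, 0.0, 0.0]
[0.0021, 0.0001, 0.1026, -0.0, 0.0, 0.0]
```

View pics/s3.png

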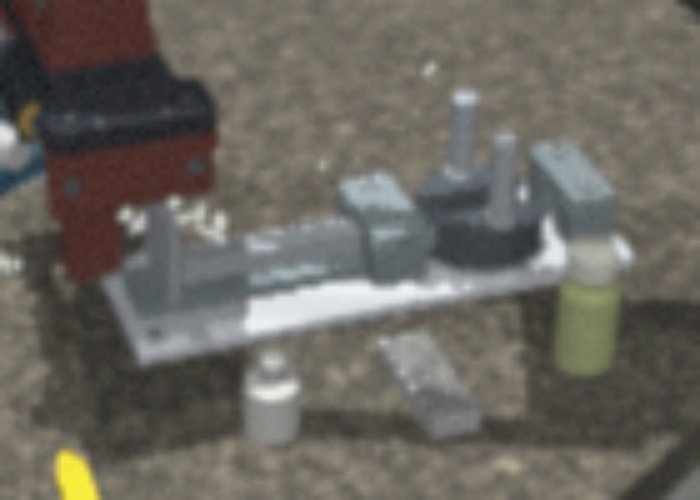

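The fingers are behind the plate (zoom (90,260) against the plate at (165,250)), clear of everything. Now pushing.

>>> play_rows([
  [[0.002,0,0.008,0,0,0,1],[0.002,0,0.014,0,0,0,1],[0.002,0,0.019,0,0,0,1],[0.002,0,0.024,0,0,0,1],[0.002,0,0.029,0,0,0,1],[0.002,0,0.034,0,0,0,1],[0.002,0,0.039,0,0,0,1],[0.002,0,0.044,0,0,0,1],[0.002,0,0.049,0,0,0,1],[0.002,0,0.054,0,0,0,1],[0.002,0,0.059,0,0,0,1],[0.002,0,0.064,0,0,0,1]],
])

```text
time: 8.55
ee_pos: [0.4416, 0.3438, 0.0271]
orientation: [-2.413, 1.571, 1.758]
force: [0.3, 1.3, 1.2]
gripper_width: 0.005
```

```bash
python3 - <<'E'
from h import *
print(infix(),get_obs()["force"])
for r in rows([(4,0,27,90)]): print([float(v) for v in r])
p,d=camera("scene");cv2.imwrite("pics/s4.png",cv2.resize(p[140:240,200:340],None,fx=5,fy=5))
E
```

```text
(array([-38.4,  -0.1,  27.1]), 'jaw deg', np.float64(90.0), 'toolx', array([-0.,  0., -1.])) [0.31868606 1.31226645 1.21880265]
[0.0001, 0.0001, 0.0424, -0.0, -0.0, 0.0]
```

View pics/s4.png

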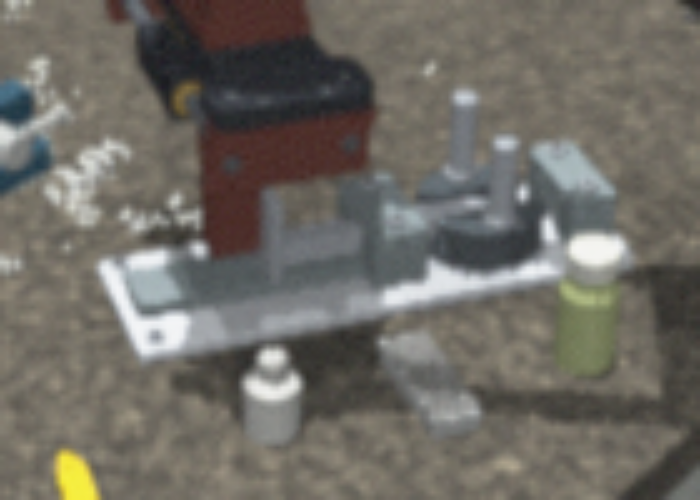

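The bar's nose is already in the slot (zoom (455,205)) and forces are low. Continuing to home.

>>> play_rows([
  [[0,0,0.005,0,0,0,1],[0,0,0.01,0,0,0,1],[0,0,0.015,0,0,0,1],[0,0,0.02,0,0,0,1],[0,0,0.024,0,0,0,1],[0,0,0.028,0,0,0,1],[0,0,0.031,0,0,0,1],[0,0,0.034,0,0,0,1],[0,0,0.036,0,0,0,1],[0,0,0.038,0,0,0,1]],
])

```text
time: 9.85
ee_pos: [0.4222, 0.3115, 0.0272]
orientation: [2.702, 1.571, 0.59]
force: [0.7, 1.1, 0.4]
gripper_width: 0.005
```

```bash
python3 - <<'E'
from h import *
print(infix(),get_obs()["force"],RF.T@get_obs()["force"][:2])
p,d=camera("scene");cv2.imwrite("pics/s5.png",cv2.resize(p[140:240,200:340],None,fx=5,fy=5))
E
```

```text
(array([-0.7, -0.1, 27.2]), 'jaw deg', np.float64(90.0), 'toolx', array([ 0.,  0., -1.])) [0.74480482 1.06585858 0.37996818] [-1.29717174  0.09018987]
```

View pics/s5.png

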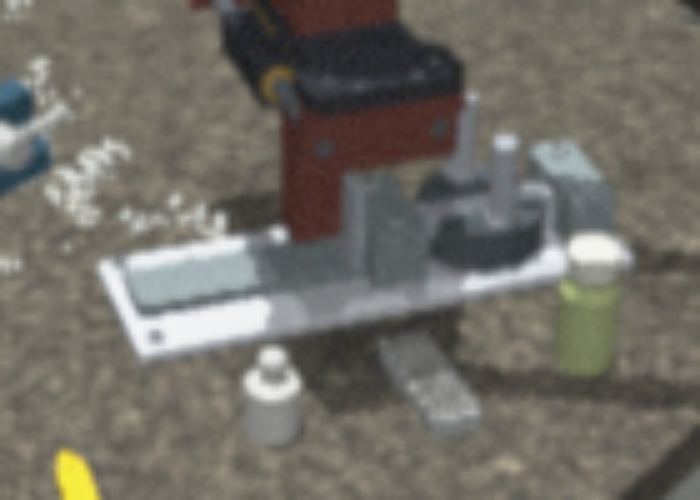

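A small gap remains between the plate and the guide block. Creeping on while watching the force.

>>> play_rows([
  [[0,0,0.001,0,0,0,1],[0,0,0.002,0,0,0,1],[0,0,0.003,0,0,0,1],[0,0,0.004,0,0,0,1],[0,0,0.004,0,0,0,1]],
])

```text
time: 10.52
ee_pos: [0.4205, 0.3086, 0.0272]
orientation: [3.009, 1.569, 0.897]
force: [3.0, 3.6, -0.7]
gripper_width: 0.002
```

>>> play_rows([
  [[0,0,0.001,0,0,0,1],[0,0,0.002,0,0,0,1],[0,0,0.002,0,0,0,1]],
])

```text
time: 10.9
ee_pos: [0.4205, 0.3085, 0.0274]
orientation: [3.04, 1.565, 0.929]
force: [8.0, 11.2, -5.2]
gripper_width: 0.005
```

```bash
python3 - <<'E'
from h import *
print(infix(),RF.T@get_obs()["force"][:2])
E
```

```text
(array([ 2.8, -0.1, 27.4]), 'jaw deg', np.float64(90.0), 'toolx', array([ 0.004,  0.005, -1.   ])) [-13.73758609   1.11089308]
```

The tool stopped moving while force rose to 14 N, so it's against a hard stop at the expected home position. Backing off.

>>> play_rows([
  [[0,0,-0.005,0,0,0,1],[0,0,-0.02,0,0,0,1],[-0.02,0,-0.03,0,0,0,1],[-0.06,0,-0.05,0,0,0,1],[-0.1,0,-0.08,0,0,0,1],[-0.13,0,-0.12,0,0,0,1],[-0.15,0,-0.15,0,0,0,1],[-0.15,0,-0.18,0,0,0,1],[-0.15,0,-0.18,0,0,0,1],[-0.15,0,-0.18,0,0,0,1]],
])

```text
time: 12.15
ee_pos: [0.5113, 0.4598, 0.1762]
orientation: [-0.145, 1.568, -2.257]
force: [-1.1, 0.0, 0.9]
gripper_width: 0.005
```

```bash
python3 - <<'E'
from h import *
print(infix(),get_obs()["force"])
p,d=camera("top");cv2.imwrite("pics/t6z.png",cv2.resize(p[120:260,245:395],None,fx=5,fy=4.25,interpolation=cv2.INTER_CUBIC))
p,d=camera("scene");cv2.imwrite("pics/s6.png",cv2.resize(p[140:240,200:340],None,fx=5,fy=5))
E
```

```text
(array([-173.7,    0. ,  176.2]), 'jaw deg', np.float64(90.0), 'toolx', array([-0.002, -0.002, -1.   ])) [-1.07622576  0.00664657  0.90311476]
```

View pics/t6z.png

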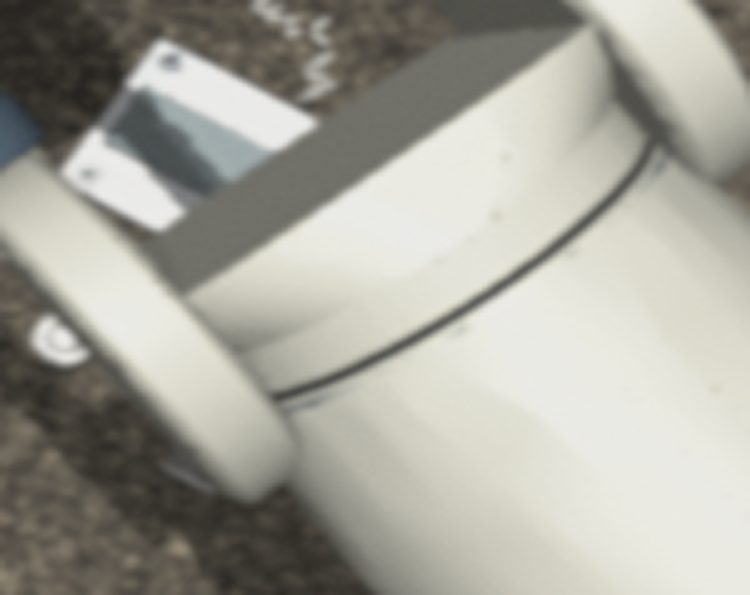

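View pics/s6.png

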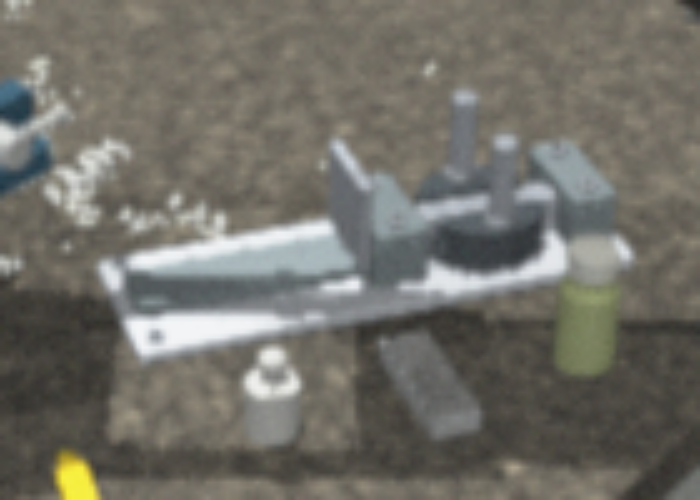

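The scene view shows the plate flush with the guide block (zoom (355,215)) and the bar running through the disc toward the keeper. The arm hides the disc from above, so I'll move it aside to confirm.

>>> play_rows([
  [[-0.01,-0.03,0.01,0,0,0,1],[-0.02,-0.07,0.02,0,0,0,1],[-0.03,-0.11,0.03,0,0,0,1],[-0.04,-0.15,0.04,0,0,0,1],[-0.045,-0.19,0.05,0,0,0,1],[-0.045,-0.23,0.06,0,0,0,1],[-0.045,-0.26,0.06,0,0,0,1],[-0.045,-0.28,0.06,0,0,0,1],[-0.045,-0.28,0.06,0,0,0,1],[-0.045,-0.28,0.06,0,0,0,1]],
])

```text
time: 13.5
ee_pos: [0.2418, 0.5529, 0.2221]
orientation: [1.314, 1.57, -0.799]
force: [0.2, -0.1, -0.2]
gripper_width: 0.004
```

```bash
python3 - <<'E'
from h import *
print(infix(),get_obs()["force"])
p,d=camera("top");b=cv2.resize(p[120:260,245:395],None,fx=5,fy=4.25,interpolation=cv2.INTER_CUBIC)
cv2.imwrite("pics/t7z.png",b)
E
```

```text
(array([-114.9, -279.1,  222.1]), 'jaw deg', np.float64(89.9), 'toolx', array([ 0., -0., -1.])) [ 0.16177704 -0.11689299 -0.21749138]
```

View pics/t7z.png

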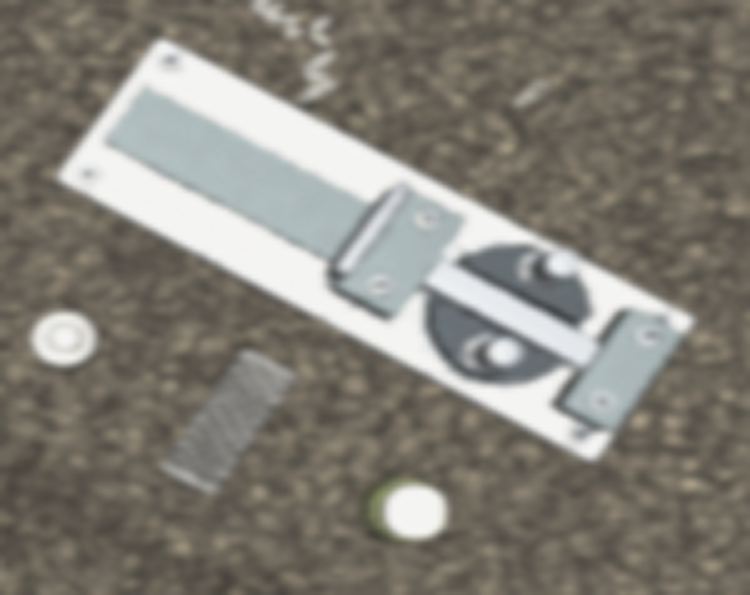

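Top view: the plate is against the guide block at (370,228), and the bar passes through the disc into the keeper at (595,350). All three bystanders are at their original pixels, and the arm is clear. Handing in.

```bash
python3 - <<'E'
from rig import *
print(finish_job())
E
```

```text
the job is handed in; nothing more can be done
None
```

The fixture is locked: I turned the disc into line and pushed the bar fully home. I handed the job in at about 13.5 s of the 54 s allowed; handing in gives no verdict.

- **Disc:** I straddled pin_a with the fingers and turned the disc about 82° clockwise. Measured from the top camera before the push, it read +0.02 rad from the pins and −0.01 rad from the slot line.
- **Bar:** I pushed the end plate with the shut fingers. Force was about 1 N along the slide, then rose to about 14 N at the stop while the tool stopped moving.
- **Home position:** From the tool pose, the plate's front face is at about fixture x +19 mm. That is 1 mm off the nominal +20 mm, within calibration error. I did not re-measure the bar or the disc angle numerically afterwards.
- **Last top view:** The plate is against the guide block, the bar runs through the slot into the keeper, and the weight, vial and insert are where they started. The arm is clear and reads almost no force.

No check failed.

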